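Put three sample bottles back in their own spill trays

TASK

The three sample bottles standing in the steel spill trays are each in the wrong tray: move them round so that the biggest bottle stands in the largest tray, the middle-sized bottle in the middle-sized tray and the smallest bottle in the smallest tray, each upright in the middle of its tray. The white tile is free for setting one down in the meantime. Do not tip a bottle over or drop it, and leave the crucible, the tape spool and the timer where they are.

Things in the scene. Friction and masses are not known exactly. Their poses are not given: they have to be found in the camera images.
- big_bottle: the biggest bottle: amber sample bottle with a black screw cap; round, body 57 mm in diameter and 112 mm tall with its cap, about 247 g. Closed and rigid. The straight body, where it is gripped, reaches up to 75 mm above its base; the cap above is 42 mm in diameter. Origin at the centre of its base, z up along the bottle. At the start it stands in a tray that is not its own (similar bottles without trays at the back of the bench are scenery).
- middle_bottle: the middle-sized bottle: amber sample bottle with a blue screw cap; round, body 35 mm in diameter and 72 mm tall with its cap, about 75 g. Closed and rigid. The straight body, where it is gripped, reaches up to 45 mm above its base; the cap above is 26 mm in diameter. Origin at the centre of its base, z up along the bottle. At the start it stands in a tray that is not its own (similar bottles without trays at the back of the bench are scenery).
- small_bottle: the smallest bottle: white sample bottle with a white screw cap; round, body 28 mm in diameter and 60 mm tall with its cap, about 49 g. Closed and rigid. The straight body, where it is gripped, reaches up to 37 mm above its base; the cap above is 21 mm in diameter. Origin at the centre of its base, z up along the bottle. At the start it stands in a tray that is not its own (similar bottles without trays at the back of the bench are scenery).
- tray_large: the largest of three shallow round stainless-steel spill trays, 118 mm across outside; flat floor 110 mm across inside, 4 mm above the worktop; rim 3 mm thick, its top 10 mm above the worktop. Fixed to the worktop. Origin at the centre of its underside, on the worktop, z up.
- tray_medium: the middle-sized of three shallow round stainless-steel spill trays, 98 mm across outside; flat floor 90 mm across inside, 4 mm above the worktop; rim 3 mm thick, its top 10 mm above the worktop. Fixed to the worktop. Origin at the centre of its underside, on the worktop, z up.
- tray_small: the smallest of three shallow round stainless-steel spill trays, 78 mm across outside; flat floor 70 mm across inside, 4 mm above the worktop; rim 3 mm thick, its top 10 mm above the worktop. Fixed to the worktop. Origin at the centre of its underside, on the worktop, z up.
- tile: a flat square white ceramic tile, 90 x 90 x 6 mm, fixed to the worktop, empty at the start. Origin at the centre of its underside, so its top is 6 mm above the origin.
- crucible: bystander: a small white porcelain crucible, 44 mm across and 36 mm high, loose. Origin at the centre of its underside.
- tape_spool: bystander: a flat yellow spool of thread-seal tape, 52 mm across and 14 mm high, loose. Origin at the centre of its underside.
- timer: bystander: a small white bench timer with three keys, 62 x 66 x 18 mm, lying on the worktop, loose. Origin at the centre of its underside.
Things that resemble listed ones, but are neither listed nor needed, are in the scene too. Leave any black look-alike of the tray_medium alone.

How it is judged (in metres and radians):
At the end, for the whole second after the job is handed in: Each bottle stands upright (within 0.1 rad) on the floor of its own tray, biggest in largest, middle in middle-sized, smallest in smallest, its base centred within 15 mm of the tray's centre, released and at rest; crucible, tape spool and timer within 20 mm of where they were (horizontal distance between big_bottle and tray_large below 0.015 m and z of big_bottle in the frame of tray_large between 0 and 0.009 m and angle between each of big_bottle, middle_bottle, small_bottle's own z axis and vertical below 0.1 rad and linear speed of each of big_bottle, middle_bottle, small_bottle below 0.02 m/s and contact force between each of big_bottle, middle_bottle, small_bottle and the fingers below 0.1 N and horizontal distance between middle_bottle and tray_medium below 0.015 m and z of middle_bottle in the frame of tray_medium between 0 and 0.009 m and horizontal distance between small_bottle and tray_small below 0.015 m and z of small_bottle in the frame of tray_small between 0 and 0.009 m and distance of each of crucible, tape_spool, timer from where it was at the start of the episode below 0.02 m); the robot touches nothing.
It fails at once if a bottle is tipped over (angle between any of big_bottle, middle_bottle, small_bottle's own z axis and vertical above 0.6 rad).
It fails at once if a bottle is dropped (it falls free, faster than 0.6 m/s) ((linear speed of big_bottle above 0.6 m/s and contact force between big_bottle and anything else below 0.05 N) or (linear speed of middle_bottle above 0.6 m/s and contact force between middle_bottle and anything else below 0.05 N) or (linear speed of small_bottle above 0.6 m/s and contact force between small_bottle and anything else below 0.05 N)).
It fails at once if the crucible, tape spool or timer is pushed more than 20 mm from its place (distance of any of crucible, tape_spool, timer from where it was at the start of the episode above 0.02 m).
It also fails if it takes over 118 s, if anything falls off the work surface, if the arm or the gripper's body presses on something with over 40 N, if the wrist force passes 120 N, or if a joint passes its speed limit or range.

ROBOT

A 7-joint arm with a two-finger parallel gripper is mounted at the origin on a cart in front of the work surface, level with it; the furniture and walls round the work are solid. World frame = base frame: x ahead of the robot, y to its left, z up, the work surface at z = 0. Lengths are in m, angles in degrees, forces in N, time in s.
With the tool pointing down it reaches from about 0.425 to 0.875 m from the base axis. Payload 4.7 kg.
Tool frame: the origin (TCP) lies midway between the tips of the shut fingers; the grasp point (between the pads) lies 19 mm behind it (env.grip_depth is the distance from the TCP to the grasp point, in m); z points along the fingers, y is the line along which they close (so a half turn about z gives the same grasp; the last joint's range is limited). The gripper opens to 87 mm and grips with 3 to 60 N. Pads are 19 mm wide; open, the fingers measure 117 mm over their backs; the gripper's body (75 mm by 190 mm) begins 51 mm behind the grasp point.
Start: joints at [-75.625, 18.392, -4.016, 83.108, 1.295, 78.541, -3.26], TCP at [0.153, 0.632, 0.223] pointing down, gripper open.
Joint ranges: [-163.93, 163.93], [-17.29, 119.83], [-79.2, 71.16], [3.27, 140.29], [-89.18, 269.18], [5.43, 117.66], [-154.24, 154.24]. Speed limits (degrees/s): [147.25, 147.25, 180, 180, 180, 180, 180].

INTERFACE

Orientations are given as [roll, pitch, yaw] about the fixed x, y, z axes, in that order (R = Rz(yaw) Ry(pitch) Rx(roll)).
In Python, from cell import get_obs, optics, env, nets gives the robot as it stands.
- The arm moves only by the shell command python3 -m creep 'ROWS' [FORCE]. ROWS is JSON, a list of rows, each an object of numbers: "wx", "wy", "wz": the turn, a rotation vector about the tool's x, y, z in degrees; "tx", "ty", "tz": the shift along the tool's x, y, z in mm; "gripper": the opening, from -1 (shut) to 1 (fully open). A call has 1 to 5 rows; each row is the pose to reach, as a shift and turn from the pose commanded when the call began, along the tool's axes at that moment; what a row does not reach only later rows make up. A row lasts 1/12 s, in which the tool goes at most 41.7 mm and 7.16 degrees, less where a joint would pass 70% of its speed; a pose out of reach is approached as far as the arm can. A call with a gripper value outside its range is refused whole. The fingers move at their own pace and stop on an object; FORCE is the grip in N (left out, the last holds). Time passes only in rows, so rows that repeat a pose let the fingers close. It gives the time, the measured TCP pose, the force, the opening and the grip force at its end, in the units of the state.
- get_obs(): the state, without advancing time (a new reading comes with each control period).
- optics.read_camera(name): name is "scene" or "side" or "wrist"; returns (picture, depth): 420x560x3 uint8, red, green, blue; 420x560 float32, m along the optical axis (not along the pixel's ray), 0 where there is no reading.
- optics.camera_info(name): a dict with "fovy" (degrees; the focal length in pixels is half the picture's height over the tangent of half this angle, whatever the lens; pixels are square), "cx", "cy" (the principal point, pixels), "R" (3x3) and "t" (3): a world point X has camera coordinates R X + t; the wrist camera has in their place "tool_from_camera" (4x4, takes a point from camera to tool coordinates, whose origin is the TCP and whose axes are the flange's). Camera axes: x right, y down, z forward; pixel columns grow to the right and rows downward; lengths in m; the calibration is good to about 2 mm. The wrist camera is an equidistant fisheye: a pixel r from the principal point sees the ray r / f radians off the axis. A picture is of the moment at which its call begins: read the wrist's pose just before it. camera_info takes no time and is no camera call.
- env.sign_off(): hands the job in; it is judged then, once.
Trained networks look in the newest picture that a camera, given by its name, has taken for a name from the list of things; names that differ only in an ending like _2 or _b are one class to them, and where a whole thing is asked for, a point or a joint stands for the part that bears it (a point fixed in the world has none). Each returns a list of dicts, best first, with "confidence" (0 to 1); they miss things now and then, are a little off and sometimes report something else, mostly with a low value. They report only what shows in the picture. A call takes as long as a camera call. They do not tell look-alikes from the thing itself.
- nets.look_for(query, camera): "point" ([x, y, z] in m, in world coordinates, good to about 4 mm: the middle of the surface that is visible of it).
- nets.place_of(query, camera): "point" ([x, y, z] in m, in world coordinates, good to about 4 mm: a listed point, or the origin of a listed thing).
The state is a dict: "time_s": time; "qpos": joint angles; "joint_velocities": joint speeds; "effort": joint torques, N m; "tool_pos": TCP position; "tool_rot": TCP orientation; "force": force on the tool from outside, world axes, zero at the start; "wrist_torque": the same for the moment, N m; "grip_width": finger opening in m; "grasp_force": force on a finger pad.
Only numpy, scipy, OpenCV 4.12 (cv2) and the standard library are available. Lean on these libraries where they do the work, as an engineer would, in place of code of your own. Each camera call takes 0.05 s, during which the arm holds its last target. There are 200 camera calls.

## Working session

There is one attempt and no reset: what is moved stays moved. The work goes in short steps, Python scripts to look and compute and a shell command to move; the robot and the scene stay as the last step left them, time stands still between calls to the robot, and variables do not carry over. Pictures are saved under pics/ and viewed, at most 14 in all, crops included, and the job is handed in when it is done.

```bash
ls; mkdir -p pics; cat > h.py <<'E'
import numpy as np,cv2
from cell import get_obs,optics,env,nets
E
python3 - <<'E'
from h import *
o=get_obs();print(o)
for c in("scene","side"):
    p,d=optics.read_camera(c);cv2.imwrite(f"pics/{c}0.png",p[...,::-1]);np.save(f"{c}0.npy",d)
    i=optics.camera_info(c);print(c,i)
    for n in("big_bottle","middle_bottle","small_bottle","tray_large","tray_medium","tray_small","tile","crucible","tape_spool","timer"):
        r=nets.place_of(n,c);print(n,[(np.round(x["point"],3).tolist(),round(x["confidence"],2)) for x in r])
E
```

```text
pics
{'time_s': 0.0, 'qpos': array([-75.62625122,  18.44040032,  -4.01362115,  83.17419239,
         1.29463089,  78.54011387,  -3.25961179]), 'joint_velocities': array([-0.01237593, -0.01352461, -0.13713106,  0.00145957, -0.04741333,
       -0.02813393,  0.03194653]), 'effort': array([ 2.49964833e-04, -4.91278660e+01, -4.03638314e-01, -3.12526023e+01,
       -6.38427841e-02,  4.36007779e-02,  1.70398771e-04]), 'tool_pos': array([0.15240565, 0.63131978, 0.22145227]), 'tool_rot': array([-1.79890506e+02,  5.91137391e-03,  1.66434493e+02]), 'force': array([-0.35862186, -0.28201165,  1.06703004]), 'wrist_torque': array([ 6.37423890e-02,  5.68172582e-05, -2.19990055e-02]), 'grasp_force': 0.0, 'grip_width': 0.08706302740861188}
scene {'fovy': 57.35980417072, 'cx': 286.05021654996824, 'cy': 206.62189001347232, 'R': array([[ 0.69494846, -0.71886939, -0.01653576],
       [-0.32679942, -0.29527368, -0.89778371],
       [ 0.64050666,  0.62931729, -0.44012609]]), 't': array([-0.47974747,  0.21790488,  0.6184809 ])}
big_bottle [([0.678, 0.194, 0.002], 0.92)]
middle_bottle [([0.505, -0.126, 0.007]
[... 612 characters left out ...]
2, -0.83353884, -0.55097964]]), 't': array([0.59433064, 0.04116282, 0.93593497])}
big_bottle [([0.673, 0.192, 0.007], 0.67)]
middle_bottle [([0.504, -0.129, 0.002], 0.89)]
small_bottle [([0.651, 0.019, 0.007], 0.69)]
tray_large [([0.506, -0.128, -0.001], 0.68)]
tray_medium [([0.696, -0.326, -0.004], 0.82), ([0.647, 0.015, -0.003], 0.6)]
tray_small [([0.675, 0.19, 0.002], 0.7)]
tile [([0.449, -0.331, 0.004], 0.65)]
crucible [([0.611, -0.101, 0.002], 0.86), ([0.504, -0.128, 0.004], 0.49), ([0.649, 0.018, 0.005], 0.32)]
tape_spool [([0.546, -0.231, -0.003], 0.73)]
timer [([0.45, -0.332, 0.002], 0.69), ([0.758, -0.082, 0.003], 0.6), ([0.673, 0.193, 0.004], 0.39), ([0.503, -0.129, -0.002], 0.32)]
```

View pics/scene0.png

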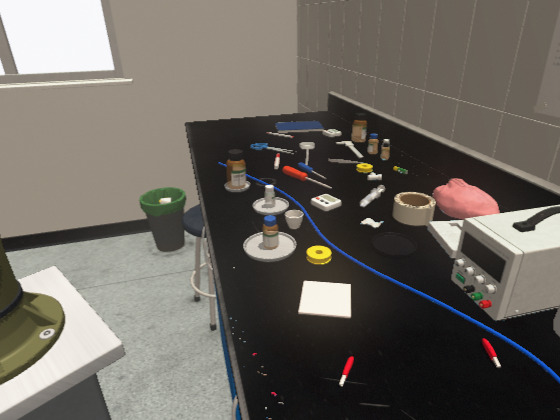

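View pics/side0.png

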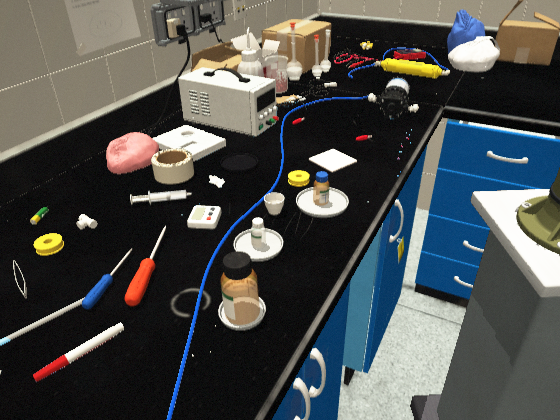

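Scene view: the candidates for the trays are the steel ones, large at px (270,246), medium at (270,206) and small at (237,187), plus a black look-alike at (394,243).

For the bottles, middle (blue cap) is at (270,233), small (white) at (269,197) and big (black cap) at (236,170). The scenery bottles are at (359,128), (373,144) and (385,149), with no trays. The tile is at (326,299).

The tape spool I must leave alone is at (319,254), with a look-alike at (365,168). The timer is at (326,202) and the crucible at (294,220).

I choose the bottles in the steel trays and check them in one crop. In the same step I turn the tool to yaw 90, so that tx=dY, ty=dX and tz=-dZ.

```bash
python3 - <<'E'
import cv2
p=cv2.imread("pics/side0.png")[130:340,190:370];cv2.imwrite("pics/crop.png",cv2.resize(p,None,fx=2.8,fy=2.8,interpolation=cv2.INTER_CUBIC))
E
python3 -m creep '[{"wz":7},{"wz":14},{"wz":21},{"wz":28},{"wz":35}]'
python3 -m creep '[{"wz":7},{"wz":14},{"wz":21},{"wz":28},{"wz":35}]'
python3 -m creep '[{"wz":6.4},{"wz":6.4}]'
```

```text
validation failed for argument at $[0]...
validation failed for argument at $[0]...
validation failed for argument at $[0]...
```

View pics/crop.png

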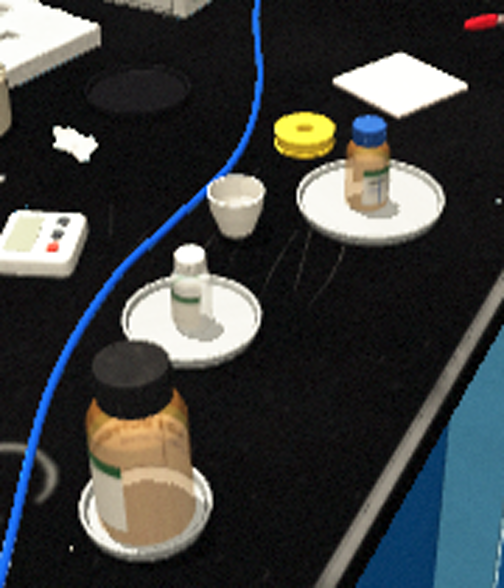

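The crop confirms it: blue cap (368,165) in the large tray, white (190,290) in the medium one, black cap (138,450) in the small one, and the dark look-alike at (138,90). The rows were refused, so they probably need every key.

```bash
python3 -m creep '[{"wx":0,"wy":0,"wz":7,"tx":0,"ty":0,"tz":0,"gripper":1}]'
```

```text
time_s: 1.18
tool_pos: [0.1525, 0.6318, 0.2226]
tool_rot: [-180.0, -0.0, 159.4]
force: [-1.0, 0.9, 0.2]
grip_width: 0.0869
grasp_force: 0.0
```

```bash
python3 -m creep '[{"wx":0,"wy":0,"wz":7,"tx":0,"ty":0,"tz":0,"gripper":1},{"wx":0,"wy":0,"wz":14,"tx":0,"ty":0,"tz":0,"gripper":1},{"wx":0,"wy":0,"wz":21,"tx":0,"ty":0,"tz":0,"gripper":1},{"wx":0,"wy":0,"wz":28,"tx":0,"ty":0,"tz":0,"gripper":1},{"wx":0,"wy":0,"wz":35,"tx":0,"ty":0,"tz":0,"gripper":1}]'
python3 -m creep '[{"wx":0,"wy":0,"wz":7,"tx":0,"ty":0,"tz":0,"gripper":1},{"wx":0,"wy":0,"wz":14,"tx":0,"ty":0,"tz":0,"gripper":1},{"wx":0,"wy":0,"wz":21,"tx":0,"ty":0,"tz":0,"gripper":1},{"wx":0,"wy":0,"wz":28,"tx":0,"ty":0,"tz":0,"gripper":1},{"wx":0,"wy":0,"wz":34.4,"tx":0,"ty":0,"tz":0,"gripper":1}]'
```

```text
time_s: 1.6
tool_pos: [0.1525, 0.6319, 0.2226]
tool_rot: [180.0, -0.0, 124.1]
force: [-0.6, 0.7, 0.6]
grip_width: 0.0872
grasp_force: 0.0
time_s: 2.02
tool_pos: [0.1524, 0.6319, 0.2226]
tool_rot: [180.0, -0.0, 89.7]
force: [0.2, -0.7, 0.1]
grip_width: 0.0868
grasp_force: 0.0
```

```bash
python3 -m creep '[{"wx":0,"wy":0,"wz":0,"tx":-28,"ty":27,"tz":0,"gripper":0.4},{"wx":0,"wy":0,"wz":0,"tx":-56,"ty":54,"tz":0,"gripper":0.4},{"wx":0,"wy":0,"wz":0,"tx":-84,"ty":81,"tz":0,"gripper":0.4},{"wx":0,"wy":0,"wz":0,"tx":-112,"ty":108,"tz":0,"gripper":0.4},{"wx":0,"wy":0,"wz":0,"tx":-140,"ty":135,"tz":0,"gripper":0.4}]'
python3 -m creep '[{"wx":0,"wy":0,"wz":0,"tx":-28,"ty":27,"tz":0,"gripper":0.4},{"wx":0,"wy":0,"wz":0,"tx":-56,"ty":54,"tz":0,"gripper":0.4},{"wx":0,"wy":0,"wz":0,"tx":-84,"ty":81,"tz":0,"gripper":0.4},{"wx":0,"wy":0,"wz":0,"tx":-112,"ty":108,"tz":0,"gripper":0.4},{"wx":0,"wy":0,"wz":0,"tx":-140,"ty":135,"tz":0,"gripper":0.4}]'
python3 -m creep '[{"wx":0,"wy":0,"wz":0,"tx":-32,"ty":5,"tz":0,"gripper":0.4},{"wx":0,"wy":0,"wz":0,"tx":-64,"ty":10,"tz":0,"gripper":0.4},{"wx":0,"wy":0,"wz":0,"tx":-96,"ty":15,"tz":0,"gripper":0.4},{"wx":0,"wy":0,"wz":0,"tx":-128,"ty":20,"tz":0,"gripper":0.4},{"wx":0,"wy":0,"wz":0,"tx":-160,"ty":25,"tz":0,"gripper":0.4}]'
python3 -m creep '[{"wx":0,"wy":0,"wz":0,"tx":-32,"ty":5,"tz":0,"gripper":0.4},{"wx":0,"wy":0,"wz":0,"tx":-64,"ty":10,"tz":0,"gripper":0.4},{"wx":0,"wy":0,"wz":0,"tx":-96,"ty":15,"tz":0,"gripper":0.4},{"wx":0,"wy":0,"wz":0,"tx":-128,"ty":20,"tz":0,"gripper":0.4},{"wx":0,"wy":0,"wz":0,"tx":-160,"ty":25,"tz":0,"gripper":0.4}]'
```

```text
time_s: 2.43
tool_pos: [0.2886, 0.4905, 0.2227]
tool_rot: [180.0, -0.0, 90.1]
force: [-0.1, -0.0, -0.2]
grip_width: 0.0642
grasp_force: 0.0
time_s: 2.85
tool_pos: [0.4238, 0.3505, 0.223]
tool_rot: [180.0, -0.0, 90.0]
force: [-0.2, 0.2, 0.7]
grip_width: 0.0609
grasp_force: 0.0
time_s: 3.27
tool_pos: [0.4479, 0.1904, 0.2227]
tool_rot: [180.0, -0.0, 90.0]
force: [0.7, -0.3, -0.8]
grip_width: 0.061
grasp_force: 0.0
time_s: 3.68
tool_pos: [0.4729, 0.0305, 0.2229]
tool_rot: [180.0, -0.1, 90.0]
force: [1.2, -0.0, -0.4]
grip_width: 0.0606
grasp_force: 0.0
```

```bash
python3 -m creep '[{"wx":0,"wy":0,"wz":0,"tx":-32,"ty":7,"tz":0,"gripper":0.4},{"wx":0,"wy":0,"wz":0,"tx":-64,"ty":14,"tz":0,"gripper":0.4},{"wx":0,"wy":0,"wz":0,"tx":-96,"ty":21,"tz":0,"gripper":0.4},{"wx":0,"wy":0,"wz":0,"tx":-128,"ty":28,"tz":0,"gripper":0.4},{"wx":0,"wy":0,"wz":0,"tx":-158,"ty":32,"tz":0,"gripper":0.4}]'
cat >> h.py <<'E'
def look(name,names,cam="wrist"):
    print(np.round(get_obs()["tool_pos"],4))
    p,d=optics.read_camera(cam);cv2.imwrite(f"pics/{name}.png",p[...,::-1])
    for n in names:
        print(n,[(np.round(x["point"],3).tolist(),round(x["confidence"],2)) for x in nets.place_of(n,cam)])
E
python3 - <<'E'
from h import *
print(optics.camera_info("wrist"))
look("w1",["middle_bottle","tray_large","small_bottle","tray_medium","tile","tray_small"])
E
```

```text
time_s: 4.1
tool_pos: [0.5054, -0.1278, 0.223]
tool_rot: [179.9, -0.0, 90.0]
force: [0.1, -0.1, 0.5]
grip_width: 0.0609
grasp_force: 0.0
{'fovy': 65.70646984690485, 'cx': 278.45107613474096, 'cy': 208.06384960789282, 'tool_from_camera': array([[-4.39908631e-04, -9.53746354e-01, -3.00612208e-01,
         8.33125270e-02],
       [ 9.99999889e-01, -3.69545191e-04, -2.90926988e-04,
        -6.45807655e-04],
       [ 1.66380758e-04, -3.00612302e-01,  9.53746411e-01,
        -1.61984154e-01],
       [ 0.00000000e+00,  0.00000000e+00,  0.00000000e+00,
         1.00000000e+00]])}
[ 0.5054 -0.1278  0.223 ]
middle_bottle [([0.507, -0.13, 0.007], 0.57)]
tray_large [([0.503, -0.13, 0.0], 0.58)]
small_bottle [([0.647, 0.022, -0.001], 0.89)]
tray_medium [([0.647, 0.012, -0.001], 0.69), ([0.65, 0.019, -0.001], 0.24)]
tile [([0.454, -0.33, 0.003], 0.61)]
tray_small []
```

View pics/w1.png

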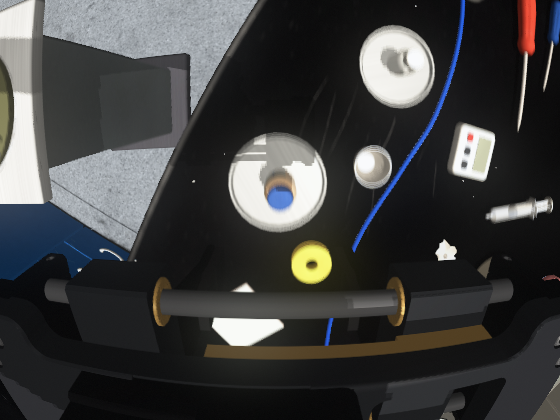

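The wrist view shows the blue cap at (280,196) in the large tray centred at (278,182), the medium tray at (397,66), and the tape at (311,262). I'll back-project these as a cross-check.

```bash
cat >> h.py <<'E'
from scipy.spatial.transform import Rotation as Ro
def px(u,v,z):
    """world point on plane z seen at wrist pixel (u,v), from the present pose"""
    o=get_obs();i=optics.camera_info("wrist");f=210/np.tan(np.radians(i["fovy"]/2))
    K=np.array([[f,0,i["cx"]],[0,f,i["cy"]],[0,0,1]])
    n=cv2.fisheye.undistortPoints(np.array([[[u,v]]],float),K,np.zeros(4))[0,0]
    R=Ro.from_euler("xyz",o["tool_rot"],degrees=True).as_matrix();T=i["tool_from_camera"]
    c=R@T[:3,3]+o["tool_pos"];r=R@T[:3,:3]@np.array([*n,1])
    return np.round(c+r*(z-c[2])/r[2],4)
E
python3 - <<'E'
from h import *
print(px(278,182,.01),px(280,198,.076),px(397,66,.01),px(412,59,.064))
E
```

```text
[ 0.5037 -0.1266  0.01  ] [ 0.5058 -0.1277  0.076 ] [0.6433 0.0165 0.01  ] [0.6399 0.0176 0.064 ]
```

```bash
python3 -m creep '[{"wx":0,"wy":0,"wz":0,"tx":0,"ty":0,"tz":30,"gripper":0.4},{"wx":0,"wy":0,"wz":0,"tx":0,"ty":0,"tz":60,"gripper":0.4},{"wx":0,"wy":0,"wz":0,"tx":0,"ty":0,"tz":90,"gripper":0.4},{"wx":0,"wy":0,"wz":0,"tx":0,"ty":0,"tz":115,"gripper":0.4},{"wx":0,"wy":0,"wz":0,"tx":0,"ty":0,"tz":135,"gripper":0.4}]'
python3 -m creep '[{"wx":0,"wy":0,"wz":0,"tx":0,"ty":0,"tz":20,"gripper":0.4},{"wx":0,"wy":0,"wz":0,"tx":0,"ty":0,"tz":40,"gripper":0.4},{"wx":0,"wy":0,"wz":0,"tx":0,"ty":0,"tz":55,"gripper":0.4},{"wx":0,"wy":0,"wz":0,"tx":0,"ty":0,"tz":65,"gripper":0.4},{"wx":0,"wy":0,"wz":0,"tx":0,"ty":0,"tz":70,"gripper":0.4}]'
python3 -m creep '[{"wx":0,"wy":0,"wz":0,"tx":0,"ty":0,"tz":0,"gripper":0},{"wx":0,"wy":0,"wz":0,"tx":0,"ty":0,"tz":0,"gripper":-0.2},{"wx":0,"wy":0,"wz":0,"tx":0,"ty":0,"tz":0,"gripper":-0.4},{"wx":0,"wy":0,"wz":0,"tx":0,"ty":0,"tz":0,"gripper":-0.6},{"wx":0,"wy":0,"wz":0,"tx":0,"ty":0,"tz":0,"gripper":-1}]' 12
python3 -m creep '[{"wx":0,"wy":0,"wz":0,"tx":0,"ty":0,"tz":0,"gripper":-1},{"wx":0,"wy":0,"wz":0,"tx":0,"ty":0,"tz":0,"gripper":-1},{"wx":0,"wy":0,"wz":0,"tx":0,"ty":0,"tz":0,"gripper":-1}]'
```

```text
time_s: 4.87
tool_pos: [0.5041, -0.1239, 0.0854]
tool_rot: [-179.9, -0.1, 90.2]
force: [0.8, 0.7, 0.7]
grip_width: 0.0609
grasp_force: 0.0
time_s: 5.28
tool_pos: [0.5042, -0.1245, 0.0162]
tool_rot: [-179.9, -0.0, 90.2]
force: [-0.9, -0.2, 0.1]
grip_width: 0.0603
grasp_force: 0.0
time_s: 5.7
tool_pos: [0.5057, -0.1259, 0.0184]
tool_rot: [179.9, -0.0, 90.0]
force: [0.6, 0.5, 0.8]
grip_width: 0.0355
grasp_force: 0.3
time_s: 5.95
tool_pos: [0.5058, -0.1259, 0.0183]
tool_rot: [179.9, -0.0, 90.0]
force: [-0.8, 0.3, 5.9]
grip_width: 0.0336
grasp_force: 12.0
```

```bash
python3 -m creep '[{"wx":0,"wy":0,"wz":0,"tx":0,"ty":0,"tz":-8,"gripper":-1},{"wx":0,"wy":0,"wz":0,"tx":0,"ty":0,"tz":-24,"gripper":-1},{"wx":0,"wy":0,"wz":0,"tx":0,"ty":0,"tz":-44,"gripper":-1},{"wx":0,"wy":0,"wz":0,"tx":0,"ty":0,"tz":-60,"gripper":-1},{"wx":0,"wy":0,"wz":0,"tx":0,"ty":0,"tz":-70,"gripper":-1}]'
python3 -m creep '[{"wx":0,"wy":0,"wz":0,"tx":-15,"ty":-4,"tz":0,"gripper":-1},{"wx":0,"wy":0,"wz":0,"tx":-40,"ty":-10,"tz":0,"gripper":-1},{"wx":0,"wy":0,"wz":0,"tx":-70,"ty":-18,"tz":0,"gripper":-1},{"wx":0,"wy":0,"wz":0,"tx":-98,"ty":-25,"tz":0,"gripper":-1},{"wx":0,"wy":0,"wz":0,"tx":-125,"ty":-32,"tz":0,"gripper":-1}]'
python3 -m creep '[{"wx":0,"wy":0,"wz":0,"tx":-25,"ty":-7,"tz":0,"gripper":-1},{"wx":0,"wy":0,"wz":0,"tx":-50,"ty":-14,"tz":0,"gripper":-1},{"wx":0,"wy":0,"wz":0,"tx":-70,"ty":-19,"tz":0,"gripper":-1},{"wx":0,"wy":0,"wz":0,"tx":-80,"ty":-22,"tz":0,"gripper":-1},{"wx":0,"wy":0,"wz":0,"tx":-80,"ty":-22,"tz":0,"gripper":-1}]'
```

```text
time_s: 6.37
tool_pos: [0.5053, -0.1262, 0.0892]
tool_rot: [179.9, -0.0, 90.0]
force: [0.0, 0.3, -0.8]
grip_width: 0.034
grasp_force: 12.0
time_s: 6.78
tool_pos: [0.4721, -0.252, 0.0874]
tool_rot: [-180.0, -0.0, 90.0]
force: [0.8, -0.3, -0.1]
grip_width: 0.0339
grasp_force: 12.0
time_s: 7.2
tool_pos: [0.4493, -0.3335, 0.0875]
tool_rot: [-179.9, 0.1, 89.8]
force: [0.4, 0.4, -0.7]
grip_width: 0.0341
grasp_force: 12.0
```

```bash
python3 -m creep '[{"wx":0,"wy":0,"wz":0,"tx":0,"ty":0,"tz":20,"gripper":-1},{"wx":0,"wy":0,"wz":0,"tx":0,"ty":0,"tz":40,"gripper":-1},{"wx":0,"wy":0,"wz":0,"tx":0,"ty":0,"tz":55,"gripper":-1},{"wx":0,"wy":0,"wz":0,"tx":0,"ty":0,"tz":63,"gripper":-1},{"wx":0,"wy":0,"wz":0,"tx":0,"ty":0,"tz":66,"gripper":-1}]'
python3 -m creep '[{"wx":0,"wy":0,"wz":0,"tx":0,"ty":0,"tz":0.7,"gripper":-1},{"wx":0,"wy":0,"wz":0,"tx":0,"ty":0,"tz":1.2,"gripper":-1},{"wx":0,"wy":0,"wz":0,"tx":0,"ty":0,"tz":1.2,"gripper":-1}]'
```

```text
time_s: 7.62
tool_pos: [0.4507, -0.3285, 0.0202]
tool_rot: [-179.8, -0.2, 90.1]
force: [-4.6, 4.7, 15.8]
grip_width: 0.034
grasp_force: 12.0
time_s: 7.87
tool_pos: [0.4518, -0.3309, 0.021]
tool_rot: [179.9, 0.0, 90.1]
force: [-0.3, 0.9, -0.4]
grip_width: 0.0339
grasp_force: 12.0
```

```bash
python3 -m creep '[{"wx":0,"wy":0,"wz":0,"tx":0,"ty":0,"tz":0.5,"gripper":-1},{"wx":0,"wy":0,"wz":0,"tx":0,"ty":0,"tz":0.5,"gripper":-0.1},{"wx":0,"wy":0,"wz":0,"tx":0,"ty":0,"tz":0.5,"gripper":0.1},{"wx":0,"wy":0,"wz":0,"tx":0,"ty":0,"tz":0.5,"gripper":0.3},{"wx":0,"wy":0,"wz":0,"tx":0,"ty":0,"tz":0.5,"gripper":0.4}]'
python3 -m creep '[{"wx":0,"wy":0,"wz":0,"tx":0,"ty":0,"tz":-10,"gripper":0.4},{"wx":0,"wy":0,"wz":0,"tx":0,"ty":0,"tz":-40,"gripper":0.4},{"wx":0,"wy":0,"wz":0,"tx":0,"ty":0,"tz":-80,"gripper":0.4},{"wx":0,"wy":0,"wz":0,"tx":0,"ty":0,"tz":-120,"gripper":0.4},{"wx":0,"wy":0,"wz":0,"tx":0,"ty":0,"tz":-160,"gripper":0.4}]'
python3 -m creep '[{"wx":0,"wy":0,"wz":0,"tx":0,"ty":0,"tz":-20,"gripper":0.4},{"wx":0,"wy":0,"wz":0,"tx":0,"ty":0,"tz":-40,"gripper":0.4},{"wx":0,"wy":0,"wz":0,"tx":0,"ty":0,"tz":-40,"gripper":0.4}]'
python3 - <<'E'
from h import *
look("w2",["middle_bottle","tray_large","tile"])
E
```

```text
time_s: 8.28
tool_pos: [0.4513, -0.3311, 0.0201]
tool_rot: [180.0, 0.0, 90.0]
force: [0.0, 0.1, -0.2]
grip_width: 0.0517
grasp_force: 0.0
time_s: 8.7
tool_pos: [0.4503, -0.3313, 0.1821]
tool_rot: [-180.0, 0.0, 90.0]
force: [1.3, 0.1, 0.3]
grip_width: 0.0611
grasp_force: 0.0
time_s: 8.95
tool_pos: [0.4528, -0.3329, 0.225]
tool_rot: [179.6, 0.2, 90.0]
force: [0.3, -0.5, -0.2]
grip_width: 0.0608
grasp_force: 0.0
[ 0.4528 -0.3329  0.225 ]
middle_bottle [([0.453, -0.335, 0.008], 0.58)]
tray_large [([0.504, -0.131, -0.0], 0.73)]
tile [([0.453, -0.331, 0.002], 0.73)]
```

View pics/w2.png

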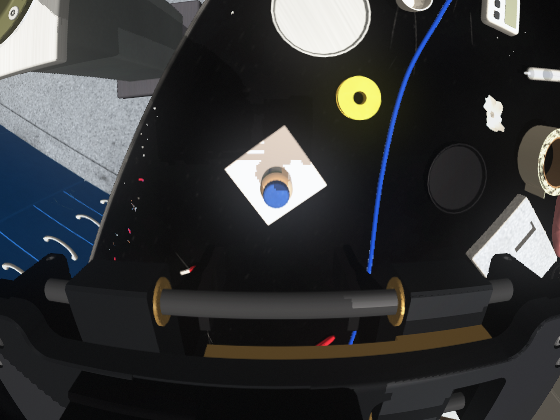

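The middle bottle stands upright on the tile (cap at (276,190)), and the large tray is empty. Next is the big bottle.

```bash
python3 -m creep '[{"wx":0,"wy":0,"wz":0,"tx":15,"ty":6,"tz":0,"gripper":1},{"wx":0,"wy":0,"wz":0,"tx":45,"ty":19,"tz":0,"gripper":1},{"wx":0,"wy":0,"wz":0,"tx":80,"ty":34,"tz":0,"gripper":1},{"wx":0,"wy":0,"wz":0,"tx":115,"ty":49,"tz":0,"gripper":1},{"wx":0,"wy":0,"wz":0,"tx":150,"ty":64,"tz":0,"gripper":1}]'
python3 -m creep '[{"wx":0,"wy":0,"wz":0,"tx":35,"ty":15,"tz":0,"gripper":1},{"wx":0,"wy":0,"wz":0,"tx":70,"ty":30,"tz":0,"gripper":1},{"wx":0,"wy":0,"wz":0,"tx":105,"ty":45,"tz":0,"gripper":1},{"wx":0,"wy":0,"wz":0,"tx":140,"ty":60,"tz":0,"gripper":1},{"wx":0,"wy":0,"wz":0,"tx":175,"ty":75,"tz":0,"gripper":1}]'
python3 -m creep '[{"wx":0,"wy":0,"wz":0,"tx":35,"ty":15,"tz":0,"gripper":1},{"wx":0,"wy":0,"wz":0,"tx":70,"ty":30,"tz":0,"gripper":1},{"wx":0,"wy":0,"wz":0,"tx":105,"ty":45,"tz":0,"gripper":1},{"wx":0,"wy":0,"wz":0,"tx":135,"ty":58,"tz":0,"gripper":1},{"wx":0,"wy":0,"wz":0,"tx":160,"ty":69,"tz":0,"gripper":1}]'
python3 -m creep '[{"wx":0,"wy":0,"wz":0,"tx":20,"ty":9,"tz":0,"gripper":1},{"wx":0,"wy":0,"wz":0,"tx":39,"ty":16,"tz":0,"gripper":1},{"wx":0,"wy":0,"wz":0,"tx":39,"ty":16,"tz":0,"gripper":1},{"wx":0,"wy":0,"wz":0,"tx":39,"ty":16,"tz":0,"gripper":1},{"wx":0,"wy":0,"wz":0,"tx":39,"ty":16,"tz":0,"gripper":1}]'
python3 - <<'E'
from h import *
look("w3",["big_bottle","tray_small","small_bottle","tray_medium"])
E
```

```text
time_s: 9.57
tool_pos: [0.5145, -0.1792, 0.2186]
tool_rot: [-179.9, -0.0, 90.0]
force: [0.6, 0.3, 0.4]
grip_width: 0.0836
grasp_force: 0.0
time_s: 9.98
tool_pos: [0.5894, -0.0041, 0.2183]
tool_rot: [-179.9, 0.0, 90.0]
force: [0.9, -0.8, 0.4]
grip_width: 0.0869
grasp_force: 0.0
time_s: 10.4
tool_pos: [0.6583, 0.1575, 0.2173]
tool_rot: [-179.8, 0.0, 90.2]
force: [0.3, 1.0, 0.6]
grip_width: 0.0871
grasp_force: 0.0
time_s: 10.82
tool_pos: [0.6742, 0.1916, 0.2185]
tool_rot: [-179.9, 0.1, 90.0]
force: [0.2, 0.2, 0.2]
grip_width: 0.087
grasp_force: 0.0
[0.6742 0.1916 0.2185]
big_bottle [([0.674, 0.194, 0.002], 0.93), ([0.505, -0.13, 0.004], 0.7)]
tray_small [([0.675, 0.194, 0.002], 0.19)]
small_bottle []
tray_medium [([0.644, 0.015, -0.001], 0.71)]
```

View pics/w3.png

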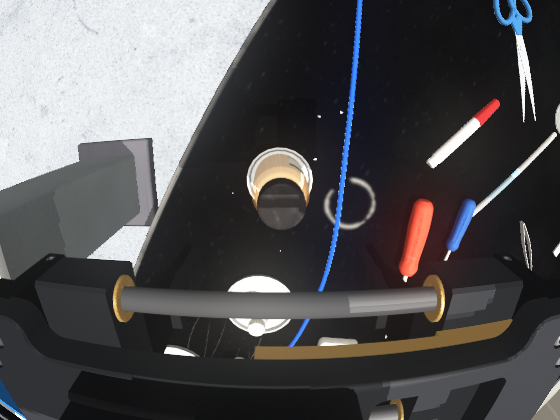

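The black cap is at (281,205), centred between the fingers, with the small tray under it at (279,180). Descend and grip.

```bash
python3 -m creep '[{"wx":0,"wy":0,"wz":0,"tx":0,"ty":0,"tz":20,"gripper":1},{"wx":0,"wy":0,"wz":0,"tx":0.5,"ty":0,"tz":45,"gripper":1},{"wx":0,"wy":0,"wz":0,"tx":1,"ty":0,"tz":70,"gripper":1},{"wx":0,"wy":0,"wz":0,"tx":1,"ty":0,"tz":92,"gripper":1},{"wx":0,"wy":0,"wz":0,"tx":1,"ty":0,"tz":110,"gripper":1}]'
python3 -m creep '[{"wx":0,"wy":0,"wz":0,"tx":0,"ty":0,"tz":18,"gripper":1},{"wx":0,"wy":0,"wz":0,"tx":0,"ty":0,"tz":34,"gripper":1},{"wx":0,"wy":0,"wz":0,"tx":0,"ty":0,"tz":46,"gripper":1},{"wx":0,"wy":0,"wz":0,"tx":0,"ty":0,"tz":53,"gripper":1},{"wx":0,"wy":0,"wz":0,"tx":0,"ty":0,"tz":56,"gripper":1}]'
python3 -m creep '[{"wx":0,"wy":0,"wz":0,"tx":0,"ty":0,"tz":0,"gripper":0.7},{"wx":0,"wy":0,"wz":0,"tx":0,"ty":0,"tz":0,"gripper":0.5},{"wx":0,"wy":0,"wz":0,"tx":0,"ty":0,"tz":0,"gripper":0.3},{"wx":0,"wy":0,"wz":0,"tx":0,"ty":0,"tz":0,"gripper":0},{"wx":0,"wy":0,"wz":0,"tx":0,"ty":0,"tz":0,"gripper":-1}]' 25
python3 -m creep '[{"wx":0,"wy":0,"wz":0,"tx":0,"ty":0,"tz":0,"gripper":-1},{"wx":0,"wy":0,"wz":0,"tx":0,"ty":0,"tz":0,"gripper":-1},{"wx":0,"wy":0,"wz":0,"tx":0,"ty":0,"tz":0,"gripper":-1},{"wx":0,"wy":0,"wz":0,"tx":0,"ty":0,"tz":0,"gripper":-1}]'
```

```text
time_s: 11.48
tool_pos: [0.6739, 0.1937, 0.1082]
tool_rot: [-179.9, 0.0, 90.0]
force: [-0.9, 0.1, 0.3]
grip_width: 0.0872
grasp_force: 0.0
time_s: 11.9
tool_pos: [0.6742, 0.1939, 0.0529]
tool_rot: [-179.9, 0.0, 90.0]
force: [0.1, 0.5, -0.0]
grip_width: 0.087
grasp_force: 0.0
time_s: 12.32
tool_pos: [0.6752, 0.1944, 0.0547]
tool_rot: [179.9, -0.0, 90.0]
force: [0.5, 0.0, -0.2]
grip_width: 0.061
grasp_force: 0.0
time_s: 12.65
tool_pos: [0.6752, 0.1943, 0.0544]
tool_rot: [179.9, -0.0, 90.0]
force: [0.5, -0.5, 2.8]
grip_width: 0.0557
grasp_force: 25.0
```

```bash
python3 -m creep '[{"wx":0,"wy":0,"wz":0,"tx":0,"ty":0,"tz":-6,"gripper":-1},{"wx":0,"wy":0,"wz":0,"tx":0,"ty":0,"tz":-24,"gripper":-1},{"wx":0,"wy":0,"wz":0,"tx":0,"ty":0,"tz":-54,"gripper":-1},{"wx":0,"wy":0,"wz":0,"tx":0,"ty":0,"tz":-84,"gripper":-1},{"wx":0,"wy":0,"wz":0,"tx":0,"ty":0,"tz":-105,"gripper":-1}]'
python3 -m creep '[{"wx":0,"wy":0,"wz":0,"tx":-12,"ty":-6,"tz":-5,"gripper":-1},{"wx":0,"wy":0,"wz":0,"tx":-34,"ty":-18,"tz":-8,"gripper":-1},{"wx":0,"wy":0,"wz":0,"tx":-62,"ty":-33,"tz":-10,"gripper":-1},{"wx":0,"wy":0,"wz":0,"tx":-92,"ty":-48,"tz":-10,"gripper":-1},{"wx":0,"wy":0,"wz":0,"tx":-122,"ty":-64,"tz":-10,"gripper":-1}]'
python3 -m creep '[{"wx":0,"wy":0,"wz":0,"tx":-30,"ty":-16,"tz":0,"gripper":-1},{"wx":0,"wy":0,"wz":0,"tx":-60,"ty":-32,"tz":0,"gripper":-1},{"wx":0,"wy":0,"wz":0,"tx":-90,"ty":-47,"tz":0,"gripper":-1},{"wx":0,"wy":0,"wz":0,"tx":-120,"ty":-63,"tz":0,"gripper":-1},{"wx":0,"wy":0,"wz":0,"tx":-145,"ty":-77,"tz":0,"gripper":-1}]'
python3 -m creep '[{"wx":0,"wy":0,"wz":0,"tx":-22,"ty":-12,"tz":0,"gripper":-1},{"wx":0,"wy":0,"wz":0,"tx":-40,"ty":-21,"tz":0,"gripper":-1},{"wx":0,"wy":0,"wz":0,"tx":-52,"ty":-27,"tz":0,"gripper":-1},{"wx":0,"wy":0,"wz":0,"tx":-57,"ty":-30,"tz":0,"gripper":-1},{"wx":0,"wy":0,"wz":0,"tx":-57,"ty":-30,"tz":0,"gripper":-1}]'
```

```text
time_s: 13.07
tool_pos: [0.6748, 0.1941, 0.1608]
tool_rot: [180.0, -0.0, 90.0]
force: [1.2, 0.7, -2.1]
grip_width: 0.0556
grasp_force: 24.9
time_s: 13.48
tool_pos: [0.6083, 0.07, 0.1669]
tool_rot: [-179.8, 0.1, 90.1]
force: [0.5, -0.8, -1.6]
grip_width: 0.0556
grasp_force: 24.9
time_s: 13.9
tool_pos: [0.5303, -0.076, 0.1669]
tool_rot: [-179.8, 0.0, 89.9]
force: [0.3, -1.0, -2.8]
grip_width: 0.0558
grasp_force: 24.9
time_s: 14.32
tool_pos: [0.5026, -0.131, 0.1681]
tool_rot: [-179.9, -0.0, 89.9]
force: [-0.4, 0.8, -2.7]
grip_width: 0.0557
grasp_force: 24.9
```

```bash
python3 -m creep '[{"wx":0,"wy":0,"wz":0,"tx":0,"ty":0,"tz":10,"gripper":-1},{"wx":0,"wy":0,"wz":0,"tx":0,"ty":0,"tz":30,"gripper":-1},{"wx":0,"wy":0,"wz":0,"tx":0,"ty":0.5,"tz":50,"gripper":-1},{"wx":0,"wy":0,"wz":0,"tx":0.5,"ty":1,"tz":70,"gripper":-1},{"wx":0,"wy":0,"wz":0,"tx":0.5,"ty":1,"tz":85,"gripper":-1}]'
python3 -m creep '[{"wx":0,"wy":0,"wz":0,"tx":0,"ty":0,"tz":10,"gripper":-1},{"wx":0,"wy":0,"wz":0,"tx":0,"ty":0,"tz":18,"gripper":-1},{"wx":0,"wy":0,"wz":0,"tx":0,"ty":0,"tz":24,"gripper":-1},{"wx":0,"wy":0,"wz":0,"tx":0,"ty":0,"tz":25,"gripper":-1},{"wx":0,"wy":0,"wz":0,"tx":0,"ty":0,"tz":25,"gripper":-1}]'
python3 -m creep '[{"wx":0,"wy":0,"wz":0,"tx":0,"ty":0,"tz":1,"gripper":-1},{"wx":0,"wy":0,"wz":0,"tx":0,"ty":0,"tz":2,"gripper":-1},{"wx":0,"wy":0,"wz":0,"tx":0,"ty":0,"tz":2,"gripper":-1},{"wx":0,"wy":0,"wz":0,"tx":0,"ty":0,"tz":2,"gripper":-1}]'
```

```text
time_s: 14.73
tool_pos: [0.5047, -0.1271, 0.0811]
tool_rot: [-179.9, -0.0, 90.2]
force: [-0.3, 0.2, -2.9]
grip_width: 0.0553
grasp_force: 24.9
time_s: 15.15
tool_pos: [0.5052, -0.1293, 0.0589]
tool_rot: [180.0, 0.0, 90.1]
force: [-0.5, -0.8, -2.8]
grip_width: 0.0556
grasp_force: 24.9
time_s: 15.48
tool_pos: [0.5052, -0.1294, 0.0572]
tool_rot: [180.0, -0.0, 90.0]
force: [0.3, -0.2, -3.3]
grip_width: 0.0555
grasp_force: 24.9
```

```bash
python3 -m creep '[{"wx":0,"wy":0,"wz":0,"tx":0,"ty":0,"tz":1,"gripper":-1},{"wx":0,"wy":0,"wz":0,"tx":0,"ty":0,"tz":2,"gripper":-1},{"wx":0,"wy":0,"wz":0,"tx":0,"ty":0,"tz":2.5,"gripper":-1},{"wx":0,"wy":0,"wz":0,"tx":0,"ty":0,"tz":2.5,"gripper":-1},{"wx":0,"wy":0,"wz":0,"tx":0,"ty":0,"tz":2.5,"gripper":-1}]'
```

```text
time_s: 15.9
tool_pos: [0.505, -0.1294, 0.0544]
tool_rot: [180.0, -0.0, 90.0]
force: [-0.9, -0.0, -1.8]
grip_width: 0.056
grasp_force: 24.9
```

```bash
python3 -m creep '[{"wx":0,"wy":0,"wz":0,"tx":0,"ty":0,"tz":0.5,"gripper":-1},{"wx":0,"wy":0,"wz":0,"tx":0,"ty":0,"tz":0.5,"gripper":0.4},{"wx":0,"wy":0,"wz":0,"tx":0,"ty":0,"tz":0.5,"gripper":0.6},{"wx":0,"wy":0,"wz":0,"tx":0,"ty":0,"tz":0.5,"gripper":0.8},{"wx":0,"wy":0,"wz":0,"tx":0,"ty":0,"tz":0.5,"gripper":1}]'
python3 -m creep '[{"wx":0,"wy":0,"wz":0,"tx":0,"ty":0,"tz":0,"gripper":1},{"wx":0,"wy":0,"wz":0,"tx":0,"ty":0,"tz":-12,"gripper":1},{"wx":0,"wy":0,"wz":0,"tx":0,"ty":0,"tz":-40,"gripper":1},{"wx":0,"wy":0,"wz":0,"tx":0,"ty":0,"tz":-75,"gripper":1},{"wx":0,"wy":0,"wz":0,"tx":0,"ty":0,"tz":-110,"gripper":1}]'
python3 -m creep '[{"wx":0,"wy":0,"wz":0,"tx":0,"ty":0,"tz":-30,"gripper":1},{"wx":0,"wy":0,"wz":0,"tx":0,"ty":0,"tz":-55,"gripper":0.2},{"wx":0,"wy":0,"wz":0,"tx":0,"ty":0,"tz":-55,"gripper":0.2},{"wx":0,"wy":0,"wz":0,"tx":0,"ty":0,"tz":-55,"gripper":0.2}]'
python3 - <<'E'
from h import *
look("w4",["big_bottle","tray_large","small_bottle","tray_medium"])
E
```

```text
time_s: 16.32
tool_pos: [0.5052, -0.1294, 0.0539]
tool_rot: [180.0, 0.0, 90.0]
force: [0.3, -0.2, 0.4]
grip_width: 0.0736
grasp_force: 0.0
time_s: 16.73
tool_pos: [0.5042, -0.1299, 0.1654]
tool_rot: [-179.9, 0.0, 90.0]
force: [0.9, -0.2, 0.6]
grip_width: 0.0868
grasp_force: 0.0
time_s: 17.07
tool_pos: [0.506, -0.1298, 0.221]
tool_rot: [179.8, -0.0, 90.0]
force: [-0.1, 1.5, -0.7]
grip_width: 0.074
grasp_force: 0.0
[ 0.506  -0.1298  0.221 ]
big_bottle [([0.508, -0.127, 0.002], 0.58), ([0.65, 0.02, 0.001], 0.45)]
tray_large []
small_bottle [([0.649, 0.022, 0.002], 0.89)]
tray_medium [([0.646, 0.015, 0.001], 0.77)]
```

View pics/w4.png

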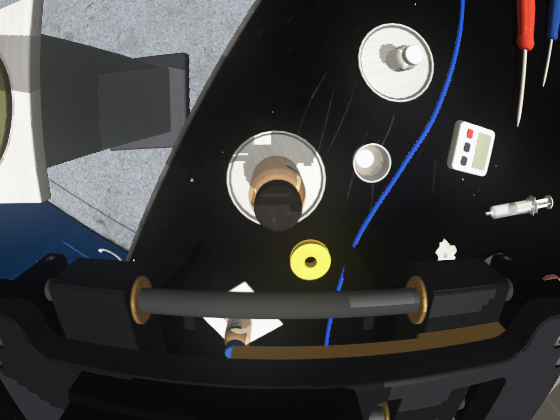

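The big bottle is upright and centred in the large tray (cap at (278,205), tray at (277,180)). Next is the small bottle.

```bash
python3 -m creep '[{"wx":0,"wy":0,"wz":0,"tx":15,"ty":15,"tz":0,"gripper":0.2},{"wx":0,"wy":0,"wz":0,"tx":40,"ty":39,"tz":0,"gripper":0.2},{"wx":0,"wy":0,"wz":0,"tx":66,"ty":64,"tz":0,"gripper":0.2},{"wx":0,"wy":0,"wz":0,"tx":92,"ty":89,"tz":0,"gripper":0.2},{"wx":0,"wy":0,"wz":0,"tx":118,"ty":115,"tz":0,"gripper":0.2}]'
python3 -m creep '[{"wx":0,"wy":0,"wz":0,"tx":18,"ty":18,"tz":0,"gripper":0.2},{"wx":0,"wy":0,"wz":0,"tx":30,"ty":29,"tz":0,"gripper":0.2},{"wx":0,"wy":0,"wz":0,"tx":30,"ty":29,"tz":20,"gripper":0.2},{"wx":0,"wy":0,"wz":0,"tx":30,"ty":29,"tz":40,"gripper":0.2},{"wx":0,"wy":0,"wz":0,"tx":30,"ty":29,"tz":40,"gripper":0.2}]'
python3 - <<'E'
from h import *
look("w5",["small_bottle","tray_medium","tray_small"])
E
```

```text
time_s: 17.73
tool_pos: [0.6203, -0.01, 0.2176]
tool_rot: [-179.9, 0.0, 90.0]
force: [0.3, -0.2, -0.5]
grip_width: 0.0524
grasp_force: 0.0
time_s: 18.15
tool_pos: [0.646, 0.0191, 0.1733]
tool_rot: [-179.5, 0.1, 90.1]
force: [-1.1, -0.3, -1.3]
grip_width: 0.052
grasp_force: 0.0
[0.646  0.0191 0.1733]
small_bottle [([0.648, 0.02, -0.001], 0.64)]
tray_medium [([0.644, 0.016, -0.0], 0.81)]
tray_small [([0.673, 0.191, 0.002], 0.63)]
```

View pics/w5.png

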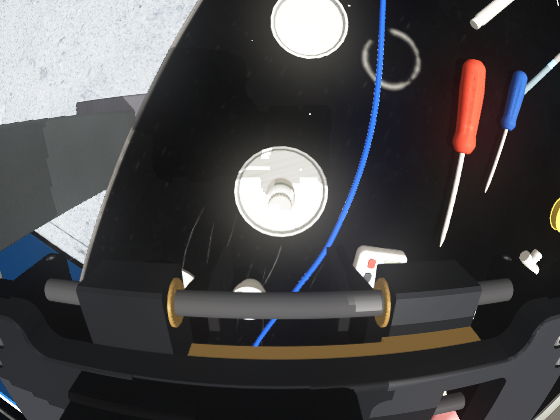

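The small white cap is at (280,200), in line with the fingers. Its target tray is at (309,24).

```bash
python3 -m creep '[{"wx":0,"wy":0,"wz":0,"tx":0,"ty":0.5,"tz":20,"gripper":0.2},{"wx":0,"wy":0,"wz":0,"tx":0,"ty":1,"tz":50,"gripper":0.2},{"wx":0,"wy":0,"wz":0,"tx":0,"ty":1,"tz":80,"gripper":0.2},{"wx":0,"wy":0,"wz":0,"tx":0,"ty":1,"tz":105,"gripper":0.2},{"wx":0,"wy":0,"wz":0,"tx":0,"ty":1,"tz":125,"gripper":0.2}]'
python3 -m creep '[{"wx":0,"wy":0,"wz":0,"tx":0,"ty":0,"tz":13,"gripper":0.2},{"wx":0,"wy":0,"wz":0,"tx":0,"ty":0,"tz":23,"gripper":0.2},{"wx":0,"wy":0,"wz":0,"tx":0,"ty":0,"tz":28,"gripper":0.2},{"wx":0,"wy":0,"wz":0,"tx":0,"ty":0,"tz":30,"gripper":0.2},{"wx":0,"wy":0,"wz":0,"tx":0,"ty":0,"tz":30,"gripper":0.2}]'
```

```text
time_s: 18.77
tool_pos: [0.6499, 0.0187, 0.0533]
tool_rot: [180.0, -0.0, 90.0]
force: [-0.0, 0.2, 0.6]
grip_width: 0.0522
grasp_force: 0.0
time_s: 19.18
tool_pos: [0.6505, 0.0186, 0.0246]
tool_rot: [179.9, -0.0, 90.0]
force: [0.3, 0.0, -0.1]
grip_width: 0.0524
grasp_force: 0.0
```

```bash
python3 -m creep '[{"wx":0,"wy":0,"wz":0,"tx":0,"ty":0,"tz":4,"gripper":0.2},{"wx":0,"wy":0,"wz":0,"tx":0,"ty":0,"tz":8,"gripper":0.2},{"wx":0,"wy":0,"wz":0,"tx":0,"ty":0,"tz":10,"gripper":0.2},{"wx":0,"wy":0,"wz":0,"tx":0,"ty":0,"tz":10,"gripper":-0.1},{"wx":0,"wy":0,"wz":0,"tx":0,"ty":0,"tz":10,"gripper":-0.3}]' 10
python3 -m creep '[{"wx":0,"wy":0,"wz":0,"tx":0,"ty":0,"tz":0,"gripper":-0.5},{"wx":0,"wy":0,"wz":0,"tx":0,"ty":0,"tz":0,"gripper":-1},{"wx":0,"wy":0,"wz":0,"tx":0,"ty":0,"tz":0,"gripper":-1},{"wx":0,"wy":0,"wz":0,"tx":0,"ty":0,"tz":0,"gripper":-1},{"wx":0,"wy":0,"wz":0,"tx":0,"ty":0,"tz":0,"gripper":-1}]'
```

```text
time_s: 19.6
tool_pos: [0.6498, 0.0187, 0.0138]
tool_rot: [-180.0, -0.0, 90.0]
force: [0.0, -0.7, 0.1]
grip_width: 0.0453
grasp_force: 0.0
time_s: 20.02
tool_pos: [0.6499, 0.0187, 0.014]
tool_rot: [180.0, -0.0, 90.0]
force: [-0.3, -1.4, 0.5]
grip_width: 0.0272
grasp_force: 10.0
```

```bash
python3 -m creep '[{"wx":0,"wy":0,"wz":0,"tx":0,"ty":0,"tz":-6,"gripper":-1},{"wx":0,"wy":0,"wz":0,"tx":0,"ty":0,"tz":-20,"gripper":-1},{"wx":0,"wy":0,"wz":0,"tx":0,"ty":0,"tz":-38,"gripper":-1},{"wx":0,"wy":0,"wz":0,"tx":0,"ty":0,"tz":-52,"gripper":-1},{"wx":0,"wy":0,"wz":0,"tx":0,"ty":0,"tz":-60,"gripper":-1}]'
python3 -m creep '[{"wx":0,"wy":0,"wz":0,"tx":12,"ty":2,"tz":0,"gripper":-1},{"wx":0,"wy":0,"wz":0,"tx":36,"ty":5,"tz":0,"gripper":-1},{"wx":0,"wy":0,"wz":0,"tx":65,"ty":9,"tz":0,"gripper":-1},{"wx":0,"wy":0,"wz":0,"tx":95,"ty":14,"tz":0,"gripper":-1},{"wx":0,"wy":0,"wz":0,"tx":122,"ty":18,"tz":0,"gripper":-1}]'
python3 -m creep '[{"wx":0,"wy":0,"wz":0,"tx":22,"ty":3,"tz":0,"gripper":-1},{"wx":0,"wy":0,"wz":0,"tx":38,"ty":6,"tz":0,"gripper":-1},{"wx":0,"wy":0,"wz":0,"tx":48,"ty":7,"tz":0,"gripper":-1},{"wx":0,"wy":0,"wz":0,"tx":50,"ty":7,"tz":0,"gripper":-1},{"wx":0,"wy":0,"wz":0,"tx":50,"ty":7,"tz":0,"gripper":-1}]'
python3 - <<'E'
from h import *
look("w6",["tray_small"]);look("s6",["tray_small"],"side");look("c6",["tray_small"],"scene")
E
```

```text
time_s: 20.43
tool_pos: [0.6515, 0.0185, 0.0771]
tool_rot: [179.8, -0.0, 90.0]
force: [-0.7, -0.0, -0.3]
grip_width: 0.0275
grasp_force: 10.0
time_s: 20.85
tool_pos: [0.6674, 0.1442, 0.0732]
tool_rot: [-180.0, -0.1, 90.1]
force: [-0.5, 0.5, -0.2]
grip_width: 0.0271
grasp_force: 10.0
time_s: 21.27
tool_pos: [0.6745, 0.1906, 0.0735]
tool_rot: [-180.0, 0.0, 90.1]
force: [0.3, 0.2, -0.8]
grip_width: 0.0272
grasp_force: 10.0
[0.6745 0.1906 0.0735]
tray_small [([0.672, 0.192, -0.002], 0.56)]
[0.6748 0.1882 0.0739]
tray_small [([0.677, 0.192, 0.005], 0.66)]
[0.675  0.1883 0.0741]
tray_small [([0.676, 0.188, 0.0], 0.68), ([0.452, -0.331, -0.0], 0.28)]
```

View pics/w6.png

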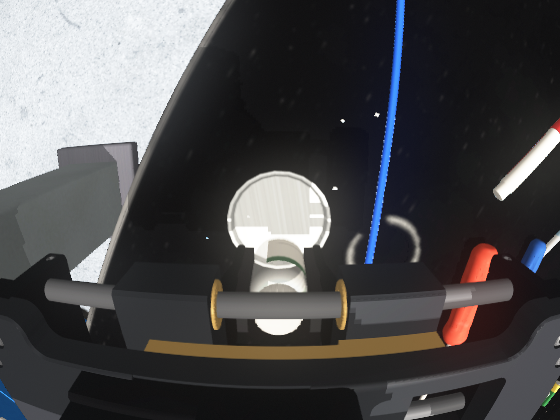

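The small bottle is held upright over the small tray (rim centred at (279,220)). Lowering, with +2 mm in y.

```bash
python3 -m creep '[{"wx":0,"wy":0,"wz":0,"tx":2,"ty":0,"tz":15,"gripper":-1},{"wx":0,"wy":0,"wz":0,"tx":2,"ty":0,"tz":30,"gripper":-1},{"wx":0,"wy":0,"wz":0,"tx":2,"ty":0,"tz":42,"gripper":-1},{"wx":0,"wy":0,"wz":0,"tx":2,"ty":0,"tz":50,"gripper":-1},{"wx":0,"wy":0,"wz":0,"tx":2,"ty":0,"tz":54,"gripper":-1}]'
python3 -m creep '[{"wx":0,"wy":0,"wz":0,"tx":0,"ty":0,"tz":1,"gripper":-1},{"wx":0,"wy":0,"wz":0,"tx":0,"ty":0,"tz":2,"gripper":-1},{"wx":0,"wy":0,"wz":0,"tx":0,"ty":0,"tz":3,"gripper":-1},{"wx":0,"wy":0,"wz":0,"tx":0,"ty":0,"tz":3.5,"gripper":-1},{"wx":0,"wy":0,"wz":0,"tx":0,"ty":0,"tz":3.5,"gripper":-1}]'
```

```text
time_s: 21.98
tool_pos: [0.6731, 0.1923, 0.0168]
tool_rot: [-179.8, 0.1, 90.0]
force: [-0.6, 0.0, -1.1]
grip_width: 0.0273
grasp_force: 10.0
time_s: 22.4
tool_pos: [0.6752, 0.1928, 0.0169]
tool_rot: [179.9, -0.0, 90.0]
force: [-0.4, 0.5, -1.4]
grip_width: 0.0272
grasp_force: 10.0
```

```bash
python3 -m creep '[{"wx":0,"wy":0,"wz":0,"tx":-1,"ty":0,"tz":1,"gripper":-1},{"wx":0,"wy":0,"wz":0,"tx":-1,"ty":0,"tz":2,"gripper":-1},{"wx":0,"wy":0,"wz":0,"tx":-1,"ty":0,"tz":2.7,"gripper":-1},{"wx":0,"wy":0,"wz":0,"tx":-1,"ty":0,"tz":2.7,"gripper":-1},{"wx":0,"wy":0,"wz":0,"tx":-1,"ty":0,"tz":2.7,"gripper":-1}]'
```

```text
time_s: 22.82
tool_pos: [0.6749, 0.1916, 0.014]
tool_rot: [180.0, -0.0, 90.0]
force: [-0.6, 0.2, 1.1]
grip_width: 0.0274
grasp_force: 10.0
```

```bash
python3 -m creep '[{"wx":0,"wy":0,"wz":0,"tx":0,"ty":0,"tz":0,"gripper":-0.3},{"wx":0,"wy":0,"wz":0,"tx":0,"ty":0,"tz":0,"gripper":-0.1},{"wx":0,"wy":0,"wz":0,"tx":0,"ty":0,"tz":0,"gripper":0.1},{"wx":0,"wy":0,"wz":0,"tx":0,"ty":0,"tz":0,"gripper":0.1},{"wx":0,"wy":0,"wz":0,"tx":0,"ty":0,"tz":0,"gripper":0.1}]'
python3 -m creep '[{"wx":0,"wy":0,"wz":0,"tx":0,"ty":0,"tz":-10,"gripper":0.1},{"wx":0,"wy":0,"wz":0,"tx":0,"ty":0,"tz":-40,"gripper":0.1},{"wx":0,"wy":0,"wz":0,"tx":0,"ty":0,"tz":-80,"gripper":0.4},{"wx":0,"wy":0,"wz":0,"tx":0,"ty":0,"tz":-120,"gripper":0.4},{"wx":0,"wy":0,"wz":0,"tx":0,"ty":0,"tz":-160,"gripper":0.4}]'
python3 -m creep '[{"wx":0,"wy":0,"wz":0,"tx":0,"ty":0,"tz":-25,"gripper":0.4},{"wx":0,"wy":0,"wz":0,"tx":0,"ty":0,"tz":-48,"gripper":0.4},{"wx":0,"wy":0,"wz":0,"tx":0,"ty":0,"tz":-48,"gripper":0.4}]'
python3 - <<'E'
from h import *
look("w7",["small_bottle","tray_small","tray_medium"])
E
```

```text
time_s: 23.23
tool_pos: [0.6747, 0.1918, 0.0135]
tool_rot: [-180.0, -0.0, 90.0]
force: [-0.5, 0.8, 0.4]
grip_width: 0.0455
grasp_force: 0.0
time_s: 23.65
tool_pos: [0.6745, 0.1914, 0.1761]
tool_rot: [180.0, 0.0, 90.0]
force: [0.5, -0.4, 1.2]
grip_width: 0.0585
grasp_force: 0.0
time_s: 23.9
tool_pos: [0.6776, 0.1917, 0.2291]
tool_rot: [179.4, -0.2, 90.0]
force: [0.9, -1.2, 0.3]
grip_width: 0.0604
grasp_force: 0.0
[0.6776 0.1917 0.2291]
small_bottle [([0.678, 0.193, -0.002], 0.71)]
tray_small [([0.676, 0.193, -0.002], 0.62), ([0.677, 0.195, -0.0], 0.26)]
tray_medium [([0.644, 0.012, -0.002], 0.77), ([0.677, 0.195, 0.0], 0.38)]
```

View pics/w7.png

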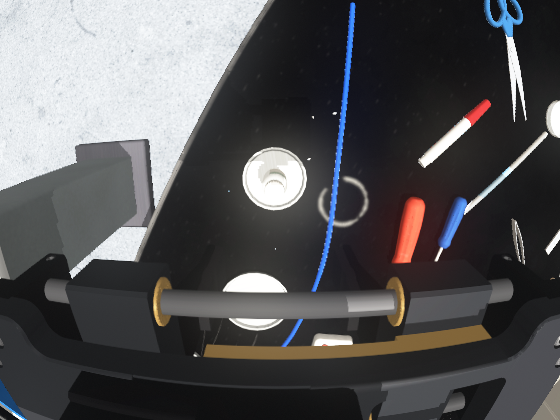

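The small bottle is upright and centred in the small tray (cap at (275,186), tray at (274,179)). Now back to the middle bottle on the tile.

```bash
python3 -m creep '[{"wx":0,"wy":0,"wz":0,"tx":-15,"ty":-6,"tz":0,"gripper":0.4},{"wx":0,"wy":0,"wz":0,"tx":-45,"ty":-19,"tz":0,"gripper":0.4},{"wx":0,"wy":0,"wz":0,"tx":-80,"ty":-34,"tz":0,"gripper":0.4},{"wx":0,"wy":0,"wz":0,"tx":-115,"ty":-49,"tz":0,"gripper":0.4},{"wx":0,"wy":0,"wz":0,"tx":-150,"ty":-64,"tz":0,"gripper":0.4}]'
python3 -m creep '[{"wx":0,"wy":0,"wz":0,"tx":-35,"ty":-15,"tz":0,"gripper":0.4},{"wx":0,"wy":0,"wz":0,"tx":-70,"ty":-30,"tz":0,"gripper":0.4},{"wx":0,"wy":0,"wz":0,"tx":-105,"ty":-45,"tz":0,"gripper":0.4},{"wx":0,"wy":0,"wz":0,"tx":-140,"ty":-60,"tz":0,"gripper":0.4},{"wx":0,"wy":0,"wz":0,"tx":-175,"ty":-75,"tz":0,"gripper":0.4}]'
python3 -m creep '[{"wx":0,"wy":0,"wz":0,"tx":-35,"ty":-15,"tz":0,"gripper":0.4},{"wx":0,"wy":0,"wz":0,"tx":-70,"ty":-30,"tz":0,"gripper":0.4},{"wx":0,"wy":0,"wz":0,"tx":-105,"ty":-45,"tz":0,"gripper":0.4},{"wx":0,"wy":0,"wz":0,"tx":-135,"ty":-58,"tz":0,"gripper":0.4},{"wx":0,"wy":0,"wz":0,"tx":-160,"ty":-69,"tz":0,"gripper":0.4}]'
python3 -m creep '[{"wx":0,"wy":0,"wz":0,"tx":-20,"ty":-9,"tz":0,"gripper":0.4},{"wx":0,"wy":0,"wz":0,"tx":-38,"ty":-16,"tz":0,"gripper":0.4},{"wx":0,"wy":0,"wz":0,"tx":-38,"ty":-16,"tz":0,"gripper":0.4},{"wx":0,"wy":0,"wz":0,"tx":-38,"ty":-16,"tz":0,"gripper":0.4},{"wx":0,"wy":0,"wz":0,"tx":-38,"ty":-16,"tz":0,"gripper":0.4}]'
python3 - <<'E'
from h import *
look("w8",["middle_bottle","tile"])
E
```

```text
time_s: 24.52
tool_pos: [0.609, 0.0403, 0.2198]
tool_rot: [-179.8, 0.1, 90.1]
force: [0.0, 0.3, 0.9]
grip_width: 0.061
grasp_force: 0.0
time_s: 24.93
tool_pos: [0.5341, -0.1345, 0.2203]
tool_rot: [-179.9, -0.0, 90.1]
force: [0.2, -0.7, 0.4]
grip_width: 0.0613
grasp_force: 0.0
time_s: 25.35
tool_pos: [0.4646, -0.2956, 0.2206]
tool_rot: [-179.9, -0.0, 89.9]
force: [0.9, -0.3, 0.8]
grip_width: 0.0609
grasp_force: 0.0
time_s: 25.77
tool_pos: [0.4513, -0.3301, 0.2207]
tool_rot: [-179.9, -0.1, 90.1]
force: [0.2, 0.1, -0.9]
grip_width: 0.0607
grasp_force: 0.0
[ 0.4513 -0.3301  0.2207]
middle_bottle [([0.452, -0.336, 0.009], 0.96)]
tile [([0.452, -0.33, -0.0], 0.87)]
```

Descend to TCP z of about 0.020 (the earlier grasp height) and grip.

```bash
python3 -m creep '[{"wx":0,"wy":0,"wz":0,"tx":0,"ty":0,"tz":30,"gripper":0.4},{"wx":0,"wy":0,"wz":0,"tx":-1,"ty":0,"tz":60,"gripper":0.4},{"wx":0,"wy":0,"wz":0,"tx":-1,"ty":0,"tz":90,"gripper":0.4},{"wx":0,"wy":0,"wz":0,"tx":-1,"ty":0,"tz":115,"gripper":0.4},{"wx":0,"wy":0,"wz":0,"tx":-1,"ty":0,"tz":135,"gripper":0.4}]'
python3 -m creep '[{"wx":0,"wy":0,"wz":0,"tx":0,"ty":0,"tz":20,"gripper":0.4},{"wx":0,"wy":0,"wz":0,"tx":0,"ty":0,"tz":38,"gripper":0.4},{"wx":0,"wy":0,"wz":0,"tx":0,"ty":0,"tz":52,"gripper":0.4},{"wx":0,"wy":0,"wz":0,"tx":0,"ty":0,"tz":60,"gripper":0.4},{"wx":0,"wy":0,"wz":0,"tx":0,"ty":0,"tz":64,"gripper":0.4}]'
python3 -m creep '[{"wx":0,"wy":0,"wz":0,"tx":0,"ty":0,"tz":0,"gripper":0},{"wx":0,"wy":0,"wz":0,"tx":0,"ty":0,"tz":0,"gripper":-0.2},{"wx":0,"wy":0,"wz":0,"tx":0,"ty":0,"tz":0,"gripper":-0.4},{"wx":0,"wy":0,"wz":0,"tx":0,"ty":0,"tz":0,"gripper":-0.6},{"wx":0,"wy":0,"wz":0,"tx":0,"ty":0,"tz":0,"gripper":-1}]' 12
python3 -m creep '[{"wx":0,"wy":0,"wz":0,"tx":0,"ty":0,"tz":0,"gripper":-1},{"wx":0,"wy":0,"wz":0,"tx":0,"ty":0,"tz":0,"gripper":-1},{"wx":0,"wy":0,"wz":0,"tx":0,"ty":0,"tz":0,"gripper":-1}]'
```

```text
time_s: 26.33
tool_pos: [0.451, -0.3306, 0.0843]
tool_rot: [-179.9, -0.1, 90.2]
force: [0.2, 0.3, 0.7]
grip_width: 0.0609
grasp_force: 0.0
time_s: 26.75
tool_pos: [0.451, -0.3316, 0.0216]
tool_rot: [-179.9, -0.0, 90.1]
force: [0.3, 0.2, 0.1]
grip_width: 0.0609
grasp_force: 0.0
time_s: 27.17
tool_pos: [0.4516, -0.3327, 0.0234]
tool_rot: [179.9, 0.0, 90.0]
force: [-0.4, -0.5, 0.6]
grip_width: 0.035
grasp_force: 0.0
time_s: 27.42
tool_pos: [0.4516, -0.3327, 0.0233]
tool_rot: [179.9, 0.0, 90.0]
force: [0.5, 0.1, 3.5]
grip_width: 0.0338
grasp_force: 12.0
```

```bash
python3 -m creep '[{"wx":0,"wy":0,"wz":0,"tx":0,"ty":0,"tz":-8,"gripper":-1},{"wx":0,"wy":0,"wz":0,"tx":0,"ty":0,"tz":-30,"gripper":-1},{"wx":0,"wy":0,"wz":0,"tx":0,"ty":0,"tz":-65,"gripper":-1},{"wx":0,"wy":0,"wz":0,"tx":0,"ty":0,"tz":-100,"gripper":-1},{"wx":0,"wy":0,"wz":0,"tx":0,"ty":0,"tz":-130,"gripper":-1}]'
python3 -m creep '[{"wx":0,"wy":0,"wz":0,"tx":0,"ty":0,"tz":-20,"gripper":-1},{"wx":0,"wy":0,"wz":0,"tx":14,"ty":8,"tz":-30,"gripper":-1},{"wx":0,"wy":0,"wz":0,"tx":40,"ty":22,"tz":-30,"gripper":-1},{"wx":0,"wy":0,"wz":0,"tx":70,"ty":39,"tz":-30,"gripper":-1},{"wx":0,"wy":0,"wz":0,"tx":100,"ty":56,"tz":-30,"gripper":-1}]'
python3 -m creep '[{"wx":0,"wy":0,"wz":0,"tx":30,"ty":17,"tz":0,"gripper":-1},{"wx":0,"wy":0,"wz":0,"tx":60,"ty":33,"tz":0,"gripper":-1},{"wx":0,"wy":0,"wz":0,"tx":90,"ty":50,"tz":0,"gripper":-1},{"wx":0,"wy":0,"wz":0,"tx":120,"ty":67,"tz":0,"gripper":-1},{"wx":0,"wy":0,"wz":0,"tx":150,"ty":83,"tz":0,"gripper":-1}]'
python3 -m creep '[{"wx":0,"wy":0,"wz":0,"tx":28,"ty":15,"tz":0,"gripper":-1},{"wx":0,"wy":0,"wz":0,"tx":54,"ty":30,"tz":0,"gripper":-1},{"wx":0,"wy":0,"wz":0,"tx":76,"ty":42,"tz":0,"gripper":-1},{"wx":0,"wy":0,"wz":0,"tx":92,"ty":51,"tz":0,"gripper":-1},{"wx":0,"wy":0,"wz":0,"tx":98,"ty":54,"tz":0,"gripper":-1}]'
python3 - <<'E'
from h import *
print(get_obs()["tool_pos"]);look("w9",["middle_bottle","tray_medium"])
E
```

```text
time_s: 27.83
tool_pos: [0.4506, -0.3328, 0.1546]
tool_rot: [-180.0, 0.0, 90.0]
force: [0.5, -0.5, -1.4]
grip_width: 0.0337
grasp_force: 12.0
time_s: 28.25
tool_pos: [0.5069, -0.2318, 0.1832]
tool_rot: [180.0, -0.0, 89.9]
force: [1.0, -0.5, -0.9]
grip_width: 0.0339
grasp_force: 12.0
time_s: 28.67
tool_pos: [0.5902, -0.0808, 0.1827]
tool_rot: [-180.0, -0.0, 90.0]
force: [0.9, -1.5, -0.9]
grip_width: 0.0339
grasp_force: 12.0
time_s: 29.08
tool_pos: [0.6446, 0.0195, 0.1821]
tool_rot: [-180.0, -0.0, 90.3]
force: [0.1, 0.7, -0.2]
grip_width: 0.034
grasp_force: 12.0
[0.64461698 0.01953126 0.18206402]
[0.6446 0.0195 0.1821]
middle_bottle [([0.644, 0.017, 0.168], 0.58)]
tray_medium [([0.647, 0.016, 0.001], 0.93)]
```

```bash
python3 -m creep '[{"wx":0,"wy":0,"wz":0,"tx":0,"ty":0,"tz":15,"gripper":-1},{"wx":0,"wy":0,"wz":0,"tx":0,"ty":0,"tz":42,"gripper":-1},{"wx":0,"wy":0,"wz":0,"tx":0,"ty":0,"tz":70,"gripper":-1},{"wx":0,"wy":0,"wz":0,"tx":0,"ty":0,"tz":95,"gripper":-1},{"wx":0,"wy":0,"wz":0,"tx":0,"ty":0,"tz":115,"gripper":-1}]'
python3 -m creep '[{"wx":0,"wy":0,"wz":0,"tx":0,"ty":0,"tz":15,"gripper":-1},{"wx":0,"wy":0,"wz":0,"tx":0,"ty":0,"tz":27,"gripper":-1},{"wx":0,"wy":0,"wz":0,"tx":0,"ty":0,"tz":35,"gripper":-1},{"wx":0,"wy":0,"wz":0,"tx":0,"ty":0,"tz":39,"gripper":-1},{"wx":0,"wy":0,"wz":0,"tx":0,"ty":0,"tz":40,"gripper":-1}]'
python3 -m creep '[{"wx":0,"wy":0,"wz":0,"tx":0,"ty":0,"tz":0,"gripper":-1},{"wx":0,"wy":0,"wz":0,"tx":0,"ty":0,"tz":0.5,"gripper":-1},{"wx":0,"wy":0,"wz":0,"tx":0,"ty":0,"tz":1,"gripper":-1},{"wx":0,"wy":0,"wz":0,"tx":0,"ty":0,"tz":1,"gripper":-1}]'
```

```text
time_s: 29.65
tool_pos: [0.6422, 0.0125, 0.0662]
tool_rot: [-179.9, 0.1, 89.8]
force: [-0.6, 0.5, -0.9]
grip_width: 0.0339
grasp_force: 12.0
time_s: 30.07
tool_pos: [0.6439, 0.0153, 0.0276]
tool_rot: [180.0, 0.0, 90.0]
force: [0.1, 0.4, -0.4]
grip_width: 0.034
grasp_force: 12.0
time_s: 30.4
tool_pos: [0.6443, 0.0158, 0.0273]
tool_rot: [179.9, -0.0, 90.0]
force: [-0.5, 0.6, -1.1]
grip_width: 0.034
grasp_force: 12.0
```

```bash
python3 -m creep '[{"wx":0,"wy":0,"wz":0,"tx":0,"ty":0.5,"tz":2,"gripper":-1},{"wx":0,"wy":0,"wz":0,"tx":0,"ty":1,"tz":4,"gripper":-1},{"wx":0,"wy":0,"wz":0,"tx":0,"ty":1,"tz":5,"gripper":-1},{"wx":0,"wy":0,"wz":0,"tx":0,"ty":1,"tz":5.5,"gripper":-1},{"wx":0,"wy":0,"wz":0,"tx":0,"ty":1,"tz":5.5,"gripper":-1}]'
```

```text
time_s: 30.82
tool_pos: [0.6449, 0.0158, 0.0214]
tool_rot: [-180.0, -0.0, 90.0]
force: [-0.7, -0.6, 1.9]
grip_width: 0.034
grasp_force: 12.0
```

Touching (+1.9 N against about −1 N hanging). Release, rise and check.

```bash
python3 -m creep '[{"wx":0,"wy":0,"wz":0,"tx":0,"ty":0,"tz":0,"gripper":-0.1},{"wx":0,"wy":0,"wz":0,"tx":0,"ty":0,"tz":0,"gripper":0.1},{"wx":0,"wy":0,"wz":0,"tx":0,"ty":0,"tz":0,"gripper":0.25},{"wx":0,"wy":0,"wz":0,"tx":0,"ty":0,"tz":0,"gripper":0.25},{"wx":0,"wy":0,"wz":0,"tx":0,"ty":0,"tz":0,"gripper":0.25}]'
python3 -m creep '[{"wx":0,"wy":0,"wz":0,"tx":0,"ty":0,"tz":-10,"gripper":0.25},{"wx":0,"wy":0,"wz":0,"tx":0,"ty":0,"tz":-40,"gripper":0.25},{"wx":0,"wy":0,"wz":0,"tx":0,"ty":0,"tz":-80,"gripper":0.25},{"wx":0,"wy":0,"wz":0,"tx":0,"ty":0,"tz":-120,"gripper":0.25},{"wx":0,"wy":0,"wz":0,"tx":0,"ty":0,"tz":-160,"gripper":0.25}]'
python3 -m creep '[{"wx":0,"wy":0,"wz":0,"tx":0,"ty":0,"tz":-25,"gripper":0.25},{"wx":0,"wy":0,"wz":0,"tx":0,"ty":0,"tz":-50,"gripper":0.25},{"wx":0,"wy":0,"wz":0,"tx":0,"ty":0,"tz":-50,"gripper":0.25},{"wx":0,"wy":0,"wz":0,"tx":0,"ty":0,"tz":-50,"gripper":0.25},{"wx":0,"wy":0,"wz":0,"tx":0,"ty":0,"tz":-50,"gripper":0.25}]'
python3 - <<'E'
from h import *
look("w10",["middle_bottle","tray_medium","small_bottle","tray_small"])
look("s10",["middle_bottle","tray_medium","big_bottle","tray_large","small_bottle","tray_small","crucible","tape_spool","timer"],"side")
E
```

```text
time_s: 31.23
tool_pos: [0.6449, 0.0156, 0.0211]
tool_rot: [180.0, -0.0, 90.0]
force: [-0.1, 0.4, -0.3]
grip_width: 0.0525
grasp_force: 0.0
time_s: 31.65
tool_pos: [0.6445, 0.0153, 0.1836]
tool_rot: [180.0, 0.0, 90.0]
force: [1.2, 0.3, 0.7]
grip_width: 0.0543
grasp_force: 0.0
time_s: 32.07
tool_pos: [0.6445, 0.0157, 0.2309]
tool_rot: [-180.0, -0.0, 90.0]
force: [-0.3, -0.2, -0.1]
grip_width: 0.0541
grasp_force: 0.0
[0.6445 0.0157 0.2309]
middle_bottle [([0.642, 0.015, 0.009], 0.96), ([0.507, -0.127, 0.001], 0.68), ([0.761, -0.086, 0.003], 0.17)]
tray_medium [([0.642, 0.015, -0.001], 0.86)]
small_bottle [([0.678, 0.19, -0.0], 0.71)]
tray_small [([0.674, 0.19, 0.001], 0.66)]
[0.6443 0.0157 0.23  ]
middle_bottle [([0.644, 0.014, 0.002], 0.6)]
tray_medium [([0.644, 0.016, -0.003], 0.61), ([0.695, -0.328, -0.001], 0.6)]
big_bottle [([0.504, -0.126, 0.004], 0.63)]
tray_large [([0.504, -0.128, -0.002], 0.63)]
small_bottle [([0.647, 0.02, -0.002], 0.68), ([0.678, 0.191, 0.007], 0.61)]
tray_small [([0.677, 0.19, 0.003], 0.7)]
crucible [([0.616, -0.104, 0.004], 0.91), ([0.677, 0.194, 0.008], 0.71)]
tape_spool [([0.547, -0.234, -0.0], 0.51)]
timer [([0.76, -0.081, 0.002], 0.92)]
```

View pics/w10.png

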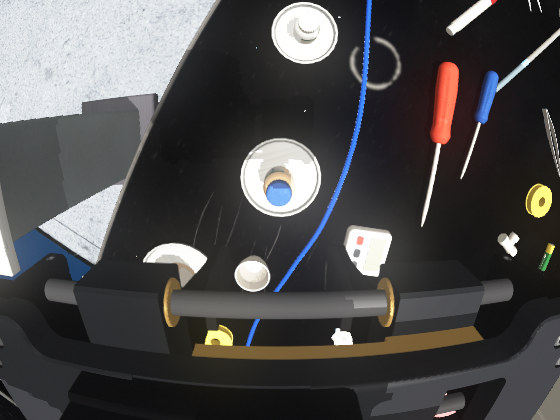

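View pics/s10.png

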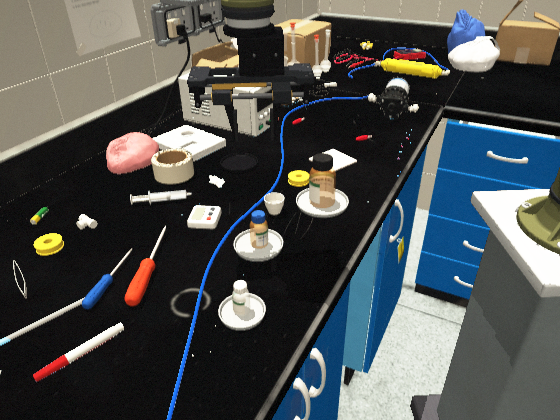

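The side view shows all three bottles upright and centred in their own trays: big at (322,185), middle at (260,230), small at (241,298). The crucible (274,204), spool (299,178) and timer (205,217) have not moved. Handing in.

```bash
python3 -c "
from cell import env
print(env.sign_off())"
```

```text
the job is handed in; nothing more can be done
None
```

I moved all three bottles into their own trays and handed the job in at about 32 s; the last pictures show them upright and centred to within a few mm, with the crucible, tape spool and timer in place, but the hand-in returned no verdict.

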